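Break a seized hold-down free and move the drawer front to the tray

TASK

The red T-handle of the hold-down clamp on the gluing jig is seized with rust and its stem is weak: rock it back and forth in small, growing arcs, easing off and reversing before the stem is overstrained, until it breaks free, and swing the clamp arm counter-clockwise (seen from above) until it is well clear of the drawer front. Then lift the drawer front out by its wooden pull and lay it gently, pull up, in the middle of the empty felt-lined bay of the blue tray, long side along the bay's, disturbing nothing else.

Things in the scene. Friction and masses are not known exactly. Their poses are not given: they have to be found in the camera images.
- tbar_grip (a point): centre of the red plastic T-handle of the hold-down: an upright bar 56 mm long (its y axis), 14 mm wide (x), 22 mm tall, centred on the clamp's upright pivot; this point is on the pivot axis half-way up the bar, 64 mm above the bench. It turns with the handle. The clamp arm's top lies 9 mm below the bar's underside. 59 mm from the drawer front's pull
- clamp_arm (a joint): rusty arm's angle about its pivot, rad, counter-clockwise from above +. At 0 (seized) its tip, 46 mm out at 45 deg between the jig's +y and -x, is 2 mm above the drawer front; clear beyond 0.40. Stops -0.55, 1.2. Rust yields 0.04-0.15 rad at about 0.22 N m, then binds (over 0.42 N m). Each reversal lets the next push go further; 2-5 rocks free it. Springs back 0.03 when let go
- tbar (a joint): wind-up of the T-handle's weak springy stem, rad: handle angle minus arm angle, counter-clockwise +, 0 unloaded; 5 N m per rad, so it shows the torque on the handle (0.22 N m winds it 0.045 rad). Beyond 0.08 rad (0.40 N m) either way the stem shears and the job has failed
- jig_pocket (a point): floor centre of the shallow pocket in the jig, 18 mm above the bench; x and y are the jig's axes. The jig is a 190 x 180 x 18 mm board screwed to the bench; 10 mm high strips stand round the drawer front with 2 to 3 mm clearance. The clamp's pivot stands 59 mm from here along the jig's -y
- front_pull (a point): centre of the round dark-wood pull (22 mm diameter, 28 mm tall) of the loose drawer front in the jig, half-way up its axis. The front is a wooden slab 110 mm (x) x 64 mm (y) x 18 mm, 0.14 kg; its underside is 32 mm below this point, the slab's face 14 mm below it. z is up when the pull points up. The T-handle stands beside it on the -y side, so there is finger room along x
- bay (a point): floor centre of the empty bay (grey felt) of the blue tray, 5 mm above the bench. The bay is 136 mm (x) by about 95 mm (y) inside, walls 26 mm high over the bench. Which of the tray's two bays is empty varies; the tray is fixed to the bench
- front_done_pull (a point): centre of the pull of a finished, equal drawer front that lies in the other bay of the tray; leave it alone
- pencil: flat green carpenter's pencil, 150 x 12 x 8 mm, lying on the jig's board on the side of the clamp away from the drawer front; origin at the centre of its underside
- glue: white glue bottle with an orange cap, 60 mm diameter, 150 mm tall; origin at the centre of its underside
- sander: cork sanding block, 100 x 60 x 22 mm; origin at the centre of its underside
- tape: yellow tape measure, 65 x 35 x 60 mm; origin at the centre of its underside
- hammer: hammer lying on the bench; origin at the underside
- tin: flat round aluminium tin, 70 mm diameter, 50 mm tall; origin at the centre of its underside

How it is judged:
By the outcome, as a careful person would: the job done as asked, in the order asked, and still so for the second after the job is handed in, with the robot touching nothing.
It also fails if it takes over 72 s, if anything falls off the work surface, if the arm or the gripper's body presses on something with over 40 N, if the wrist force passes 120 N, or if a joint passes its speed limit or range.

ROBOT

A 6-joint arm with a two-finger parallel gripper is mounted at the origin on the work surface. World frame = base frame: x ahead of the robot, y to its left, z up, the work surface at z = 0. Lengths are in mm, angles in rad, forces in N, time in s.
With the tool pointing down it reaches from about 275 to 750 mm from the base axis. Payload 10.2 kg.
Tool frame: the origin (TCP) lies midway between the tips of the shut fingers; the grasp point (between the pads) lies 19 mm behind it; z points along the fingers, y is the line along which they close (so a half turn about z gives the same grasp; the last joint's range is limited). The gripper opens to 85 mm and grips with 20 to 120 N. Pads are 22 mm wide; open, the fingers measure 114 mm over their backs; the gripper's body (76 mm by 85 mm) begins 54 mm behind the grasp point. The pads swing forward as they close: fully open they stand 13 mm farther back than shut.
Start: joints at [0.917, 0.313, 1.498, -0, 1.331, -0.223], TCP at [219.252, 477.032, 231.294] pointing down, gripper open.
Joint ranges: [-2.94, 2.94], [-0.97, 2.17], [0.19, 2.56], [-1.23, 4.37], [0.02, 3.11], [-2.88, 2.88]. Speed limits (rad/s): [2.39, 2.39, 3.01, 3.14, 3.14, 3.14].

INTERFACE

Orientations are given as a unit quaternion [w, x, y, z].
In Python, from rig import ctrl gives the robot as it stands.
- The arm moves only by the tool send_rows, never from a script. Its argument "targets" is a list of rows, each a list of 7 numbers: the closure, from -1 (fully open) to 1 (shut), so that 0 is half open, then the shift along the tool's x, y, z in m, then the turn, a rotation vector about the tool's x, y, z in rad. In form: [[claw, dx, dy, dz, ax, ay, az], ...]. A call has exactly 10 rows; each row shifts and turns the commanded pose from where the row before left it, along the tool's axes as they then stand; what a row does not reach is not made up. A row lasts 1/8 s, in which the tool goes at most 62.5 mm and 10.7 degrees, less where a joint would pass 70% of its speed; a pose out of reach is approached as far as the arm can. A call with a gripper value outside its range is refused whole. The fingers move at their own pace and stop on an object; "squeeze" is the grip in N (left out, the last holds). Time passes only in rows, so rows that do not move let the fingers close, or fill a call up. It gives the time, the measured TCP pose, the force, the opening and the grip force at its end, in the units of the state.
- ctrl.sense(): the state, without advancing time (a new reading comes with each control period).
- ctrl.capture(name): name is "scene" or "top" or "wrist"; returns a dict with "img" (420x560x3 uint8, red, green, blue), "camera_matrix" (3x3 intrinsics, pixels), "k1" (the pictures are not rectified: a ray, as slopes to the right and down, at radius r is drawn at 1 + k1 r^2 times it, then the intrinsics apply), "R" (3x3) and "t" (3): a world point X has camera coordinates R X + t. Camera axes: x right, y down, z forward; pixel columns grow to the right and rows downward; lengths in mm; the calibration is good to about 2 mm. A picture is of the moment at which its call begins. There is no depth.
- ctrl.finish_job(): hands the job in; it is judged then, once.
Trained networks look in a picture, given as the dict that the camera call returned (one of the last four; its "shot" number tells which), for a name from the list of things; names that differ only in an ending like _2 or _b are one class to them, and where a whole thing is asked for, a point or a joint stands for the part that bears it (a point fixed in the world has none). Each returns a list of dicts, best first, with "score" (0 to 1); they miss things now and then, are a little off and sometimes report something else, mostly with a low value. They report only what shows in the picture. A call takes as long as a camera call.
- ctrl.boxes_of(query, picture): "extent" ([left, top, width, height] in pixels, round what is visible of it).
- ctrl.landmark_of(query, picture): "point" ([column, row] in pixels: a listed point, or the origin of a listed thing).
The state is a dict: "time_s": time; "joints": joint angles; "dq": joint speeds; "tau": joint torques, N m; "eef_pos": TCP position; "ee_rot": TCP orientation; "force": force on the tool from outside, world axes, zero at the start; "wrist_torque": the same for the moment, N m; "grip_width": opening from 0.0 (shut) to 1.0 (fully open); "grip_force": force on a finger pad.
Only numpy, scipy, OpenCV 4.12 (cv2) and the standard library are available. Lean on these libraries where they do the work, as an engineer would, in place of code of your own. Each camera call takes 0.05 s, during which the arm holds its last target. There are 200 camera calls.

## Working session

There is one attempt and no reset: what is moved stays moved. The work goes in short steps, Python scripts to look and compute and a tool call to move; the robot and the scene stay as the last step left them, time stands still between calls to the robot, and variables do not carry over. Pictures are saved under pics/ and viewed, at most 10 in all, crops included, and the job is handed in when it is done.

Besides the shell and the picture viewer there is one more tool, called after "Emit:" by a JSON object that holds its "api" and its "payload". send_rows: Moves the arm, as the interface text tells. Its arguments: {"type":"object","properties":{"targets":{"type":"array"},"squeeze":{"type":"number"}},"required":["targets"]}

```bash
mkdir -p pics; ls
cat > h.py <<'E'
import numpy as np, cv2, json
from rig import ctrl
from scipy.spatial.transform import Rotation as Ro
def ray(p,uv):
    K=np.array(p["camera_matrix"]);k=p["k1"]
    d=np.array([(uv[0]-K[0,2])/K[0,0],(uv[1]-K[1,2])/K[1,1]]);s=d.copy()
    for _ in range(20): s=d/(1+k*(s@s))
    R=np.array(p["R"]);t=np.array(p["t"]).ravel()
    v=R.T@np.array([s[0],s[1],1]);return -R.T@t, v/np.linalg.norm(v)
def proj(p,X):
    c=np.array(p["R"])@np.array(X)+np.array(p["t"]).ravel();s=c[:2]/c[2];s=s*(1+p["k1"]*(s@s));K=np.array(p["camera_matrix"])
    return np.array([K[0,0]*s[0]+K[0,2],K[1,1]*s[1]+K[1,2]])
def atz(p,uv,z):
    o,v=ray(p,uv);return o+v*(z-o[2])/v[2]
def tri(rs):
    A=0;b=0
    for o,v in rs:
        M=np.eye(3)-np.outer(v,v);A=A+M;b=b+M@o
    X=np.linalg.solve(A,b);return X,[float(np.linalg.norm(np.cross(X-o,v))) for o,v in rs]
def save(p,n): cv2.imwrite("pics/"+n+".png",p["img"][:,:,::-1])
E
python3 - <<'E'
from h import *
np.set_printoptions(precision=1,suppress=True)
P={n:ctrl.capture(n) for n in("scene","top","wrist")}
for n,p in P.items(): save(p,n+"0")
cv2.imwrite("pics/all0.png",np.hstack([P["scene"]["img"],P["top"]["img"]])[:,:,::-1][:, :, :])
for q in["tbar_grip","jig_pocket","front_pull","bay","front_done_pull","pencil","glue","sander","tape","hammer","tin"]:
    L={}
    for n,p in P.items():
        r=ctrl.landmark_of(q,p)
        L[n]=[(np.round(x["point"],1).tolist(),round(x["score"],2)) for x in r[:2]]
    print(q,L)
    if L["scene"] and L["top"]: print("   tri",*tri([ray(P[n],L[n][0][0]) for n in("scene","top")]))
print(ctrl.sense())
E
```

```text
pics
tbar_grip {'scene': [([307.5, 236.8], 0.43)], 'top': [([230.6, 205.0], 0.45)], 'wrist': []}
   tri [564.3 129.3  64.5] [0.6394986166138674, 0.6394986166137931]
jig_pocket {'scene': [([321.4, 258.7], 0.9), ([299.2, 242.3], 0.62)], 'top': [([210.7, 205.0], 0.76)], 'wrist': []}
   tri [572.4 186.9  19.3] [1.8573050235409483, 1.8573050235410489]
front_pull {'scene': [([322.9, 251.0], 0.71)], 'top': [([210.6, 203.6], 0.98)], 'wrist': []}
   tri [570.6 186.1  45.4] [0.35035118762193884, 0.35035118762187006]
bay {'scene': [([224.3, 206.7], 0.73), ([295.4, 240.4], 0.67)], 'top': [([357.1, 214.9], 0.75), ([443.4, 292.8], 0.64)], 'wrist': []}
   tri [ 545.3 -214.9   17.7] [0.5348405800746346, 0.5348405800744941]
front_done_pull {'scene': [([240.5, 216.4], 0.9)], 'top': [([325.3, 202.9], 0.97)], 'wrist': []}
   tri [ 573.7 -122.9   33.7] [3.8903777155980968, 3.890377715598114]
pencil {'scene': [([295.7, 243.3], 0.52)], 'top': [([244.5, 209.5], 0.64)], 'wrist': []}
   tri [561.1  91.5  21.4] [3.9711881499331243, 3.971188149933155]
glue {'scene': [([217.6, 165.8], 0.78)], 'top': [([438.4, 29
[... 526 characters left out ...]
': [([435.0, 181.2], 0.67), ([229.8, 209.2], 0.4)], 'wrist': []}
   tri [ 642.  -441.2    6. ] [4.389558556557497, 4.389558556557462]
tin {'scene': [([239.4, 283.5], 0.98), ([307.1, 241.5], 0.36)], 'top': [([256.6, 132.0], 0.96)], 'wrist': []}
   tri [785.4  64.6   5.8] [0.26089714938766684, 0.26089714938764463]
{'time_s': 1.8, 'joints': array([ 0.9,  0.3,  1.5,  0. ,  1.3, -0.2]), 'dq': array([-0.,  0., -0.,  0.,  0.,  0.]), 'tau': array([  0. , -41.2, -26. ,   0. ,   0. ,  -0. ]), 'eef_pos': array([219.3, 477. , 231.3]), 'ee_rot': array([-0. ,  0.2,  1. , -0. ]), 'force': array([-0. ,  0.3,  0. ]), 'wrist_torque': array([ 0., -0.,  0.]), 'grip_force': 0.0, 'grip_width': 1.0028603671645913}
```

View pics/top0.png

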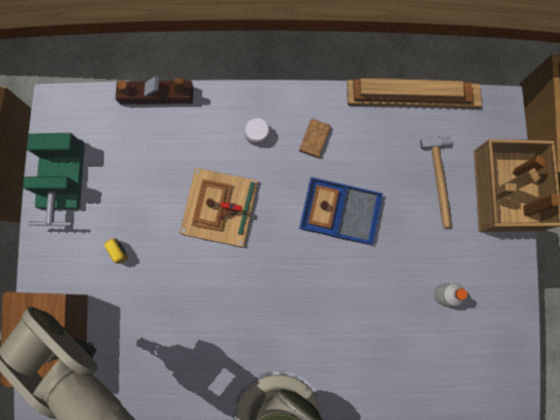

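View pics/scene0.png

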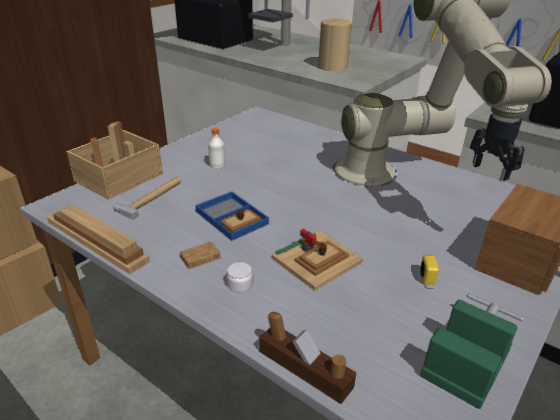

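The scene shows the jig with the red handle at about top (231,208) and the pull at (211,204). The empty grey bay is the right one at (358,215), and the done front is in the left one at (325,205). Next I go above the jig for a close look.

```bash
cat >> h.py <<'E'
def go(pos,yaw_y=None):
    """tool-frame shift (m) to pos, turn about tool z so that tool y lies along world angle yaw_y (deg, mod 180)"""
    s=ctrl.sense();q=s["ee_rot"];R=Ro.from_quat([q[1],q[2],q[3],q[0]]).as_matrix()
    print("t",round(s["time_s"],2),"pos",np.round(s["eef_pos"],1),"yaw_y",round(np.degrees(np.arctan2(R[1,1],R[0,1])),2),"tilt",np.round(R[:,2],3),"j6",np.round(s["joints"],2),"F",np.round(s["force"],1),"T",np.round(s["wrist_torque"],3),"grip",round(s["grip_width"],3),round(s["grip_force"],1))
    if pos is not None: print("shift m",np.round(R.T@(np.array(pos)-s["eef_pos"])/1000,4))
    if yaw_y is not None:
        a=(np.degrees(np.arctan2(R[1,1],R[0,1]))-yaw_y+90)%180-90
        print("turn az rad",np.round(np.radians(a),4))
E
python3 -c "
from h import *
go([540,155,250],0)"
```

```text
t 1.8 pos [219.3 477.  231.3] yaw_y 65.31 tilt [-0. -0. -1.] j6 [ 0.92  0.31  1.5   0.    1.33 -0.22] F [-0.   0.3  0. ] T [ 0.011 -0.014  0.049] grip 1.003 0.0
shift m [-0.4259 -0.1586 -0.0187]
turn az rad 1.1399
```

Emit:
{"api": "send_rows", "payload": {"targets": [[-1,-0.0532,-0.0198,-0.0023,0,0,0],[-1,-0.0532,-0.0198,-0.0023,0,0,0],[-1,-0.0532,-0.0198,-0.0023,0,0,0],[-1,-0.0532,-0.0198,-0.0023,0,0,0],[-1,-0.0532,-0.0198,-0.0023,0,0,0],[-1,-0.0532,-0.0198,-0.0023,0,0,0],[-1,-0.0532,-0.0198,-0.0023,0,0,0],[-1,-0.0532,-0.0198,-0.0023,0,0,0],[-1,0,0,0,0,0,0],[-1,0,0,0,0,0,0]]}}

```text
time_s: 3.05
eef_pos: [539.5, 155.7, 249.5]
ee_rot: [-0.0, 0.214, 0.977, 0.0]
force: [0.2, -0.3, 0.9]
grip_width: 0.997
grip_force: 0.0
```

Run:
```python
from h import *
np.set_printoptions(precision=1,suppress=True)
p=ctrl.capture("wrist");save(p,"w1");go(None)
print("cam",ray(p,(280,210)))
for q,z in[("tbar_grip",64),("front_pull",50),("jig_pocket",18)]:
    for x in ctrl.landmark_of(q,p)[:2]: print(q,x["score"],np.round(x["point"],1),atz(p,x["point"],z))
```

```text
t 3.1 pos [539.2 156.1 249.7] yaw_y 65.37 tilt [-0.  0. -1.] j6 [ 0.1  0.4  1.4  0.   1.4 -1.1] F [-0.6 -0.3  0.3] T [ 0. -0.  0.] grip 0.996 0.0
cam (array([471. , 187.1, 391.8]), array([ 0.3, -0.1, -1. ]))
tbar_grip 0.89 [258.6 211.6] [561.2 125.3  64. ]
front_pull 0.62 [312.  191.7] [568.8 184.8  50. ]
jig_pocket 0.47 [ 79.9 292.3] [ 576.3 -144.7   18. ]
```

View pics/w1.png

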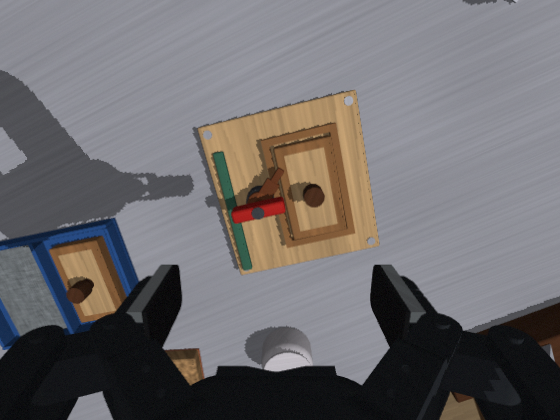

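The wrist view shows the bar running from (233,214) to (285,208), with the pull at (313,195) and the arm pointing to (278,175). The bar lies roughly along jig y, so I'll measure its direction and the jig and bay axes.

Run:
```python
from h import *
np.set_printoptions(precision=2,suppress=True)
p=ctrl.capture("wrist");t=ctrl.capture("top")
im=p["img"].astype(int)
m=((im[...,0]>120)&(im[...,1]<60)&(im[...,2]<60)).astype(np.uint8)
n,l,st,c=cv2.connectedComponentsWithStats(m);k=1+np.argmax(st[1:,4]);print(st[k],c[k])
ys,xs=np.nonzero(l==k)
w=np.array([atz(p,(x,y),74)[:2] for x,y in zip(xs,ys)])
r=cv2.minAreaRect(w.astype(np.float32));print("bar rect",r, w.mean(0))
_,_,vt=np.linalg.svd(w-w.mean(0));print("bar dir",np.degrees(np.arctan2(vt[0,1],vt[0,0]))%180)
C=[atz(p,q,18) for q in((200,128),(356,91),(379,246),(242,274))]
for a,b in((0,1),(1,2),(2,3),(3,0)): d=C[b]-C[a];print("edge",np.linalg.norm(d),np.degrees(np.arctan2(d[1],d[0]))%180)
for q in("tbar_grip","front_pull"):
    a=ctrl.landmark_of(q,p);b=ctrl.landmark_of(q,t)
    if a and b: print(q,a[0]["point"],b[0]["point"],tri([ray(p,a[0]["point"]),ray(t,b[0]["point"])]))
# tray felt in top
hsv=cv2.cvtColor(t["img"],cv2.COLOR_RGB2HSV);blue=((hsv[...,0]>105)&(hsv[...,0]<130)&(hsv[...,1]>150)&(hsv[...,2]>40)).astype(np.uint8)
n,l,st,c=cv2.connectedComponentsWithStats(blue);k=1+np.argmax(st[1:,4])
ys,xs=np.nonzero(l==k);w=np.array([atz(t,(x,y),26)[:2] for x,y in zip(xs,ys)]);print("tray",cv2.minAreaRect(w.astype(np.float32)))
go([564,128,150],None)
```

```text
[260 202  25  15 250] [272.66 208.87]
bar rect ((561.971435546875, 141.56065368652344), (23.37327766418457, 12.407262802124023), 78.42753601074219) [561.89 142.01]
bar dir 76.27186067798839
edge 175.826147759612 78.20665157680688
edge 187.26486811787015 168.29849818530786
edge 176.40288666804693 78.16501967453488
edge 187.1366550281482 168.12199468629362
tbar_grip [256.4, 211.5] [253.2, 131.4] (array([679.29,  90.28,  11.95]), [102.69794143076761, 102.6979414307676])
front_pull [312.1, 192.1] [324.9, 204.7] (array([ 261.6 ,  101.8 , 1389.33]), [119.14068129589813, 119.14068129589803])
tray ((566.9990844726562, -123.20028686523438), (101.57740783691406, 144.11297607421875), 75.11678314208984)
t 3.55 pos [539.7 155.6 249.7] yaw_y 65.33 tilt [ 0.  0. -1.] j6 [ 0.07  0.38  1.35 -0.    1.41 -1.07] F [ 1.1  0.5 -0. ] T [0.01 0.03 0.01] grip 0.996 0.0
shift m [-0.03 -0.01  0.1 ]
```

Emit:
{"api": "send_rows", "payload": {"targets": [[-1,-0.0161,-0.0083,0.04,0,0,0],[-1,-0.0161,-0.0083,0.03,0,0,0],[-1,0,0,0.01,0,0,0.168],[-1,0,0,0.01,0,0,0.168],[-1,0,0,0.01,0,0,0.168],[-1,0,0,0,0,0,0.168],[-1,0,0,0,0,0,0.168],[-1,0,0,0,0,0,0.168],[-1,0,0,0,0,0,0.168],[-1,0,0,0,0,0,0.168]]}}

```text
time_s: 4.8
eef_pos: [562.1, 126.9, 149.7]
ee_rot: [-0.0, 0.777, 0.629, -0.0]
force: [0.2, -0.1, -0.6]
grip_width: 0.997
grip_force: 0.0
```

Run:
```python
from h import *
np.set_printoptions(precision=2,suppress=True)
p=ctrl.capture("wrist");save(p,"w2")
for q,z in[("tbar_grip",64),("front_pull",50)]:
    for x in ctrl.landmark_of(q,p)[:1]: print(q,x["score"],np.round(x["point"],1),atz(p,x["point"],z))
go([562,127,150],-11.8)
```

```text
tbar_grip 0.74 [271.4 213.6] [559.15 126.29  64.  ]
front_pull 0.78 [273.1 125.8] [573.34 186.65  50.  ]
t 4.95 pos [562.1 126.9 149.7] yaw_y -11.52 tilt [-0. -0. -1.] j6 [ 0.02  0.5   1.45 -0.    1.19  0.22] F [-0.3 -0.  -0.4] T [-0.    0.03 -0.01] grip 1.004 0.0
shift m [ 0. -0. -0.]
turn az rad 0.0048
```

View pics/w2.png

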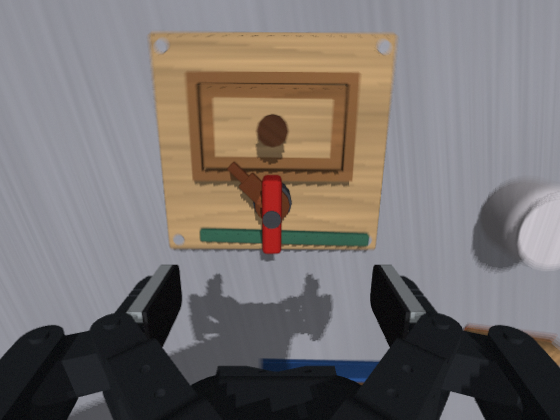

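The bar runs from (272,176) to (272,254), with its hub at (272,218) and the pull at (272,130). I'll fit the bar accurately.

Run:
```python
from h import *
np.set_printoptions(precision=2,suppress=True)
p=ctrl.capture("wrist");im=p["img"].astype(int)
m=((im[...,0]>90)&(im[...,1]<60)&(im[...,2]<60)&(im[...,0]>2.2*im[...,1]));m[:170]=0;m[260:]=0;m[:,:258]=0;m[:,286:]=0
rows=[r for r in range(180,250,6)]
for r in rows[::2]: xs=np.nonzero(m[r])[0]; print(r,xs.min(),xs.max())
L=np.array([[np.nonzero(m[r])[0].min(),r] for r in rows if m[r].any()],float);Rr=np.array([[np.nonzero(m[r])[0].max()+1,r] for r in rows if m[r].any()],float)
for e in(L,Rr,(L+Rr)/2):
    w=np.array([atz(p,q,75)[:2] for q in e]);vx,vy,x0,y0=cv2.fitLine(w.astype(np.float32),cv2.DIST_HUBER,0,.01,.01).ravel();print("dir",np.degrees(np.arctan2(vy,vx))%180,x0,y0)
ends=[atz(p,(272,y),75)[:2] for y in(np.nonzero(m.any(1))[0].min(),np.nonzero(m.any(1))[0].max()+1)];print("ends",ends,np.mean(ends,0),"hub",atz(p,(272,218),75), "hub z0",np.linalg.norm(ends[0]-ends[1]))
```

```text
180 262 280
192 262 281
204 262 281
216 280 281
228 263 280
240 263 280
dir 78.90791 554.2244 132.0083
dir 77.925606 566.6667 126.86146
dir 78.61156 560.72174 130.6522
ends [array([566.08, 156.69]), array([554.14,  99.36])] [560.11 128.03] hub [559.81 126.58  75.  ] hub z0 58.55795499878046
```

Emit:
{"api": "send_rows", "payload": {"targets": [[-1,0.0002,-0.0022,0.03,0,0,0],[-1,0,0,0.03,0,0,0],[-1,0,0,0.02,0,0,0],[-1,0,0,0.012,0,0,0],[-1,0,0,0.008,0,0,0],[0,0,0,0,0,0,0],[0.4,0,0,0,0,0,0],[0.4,0,0,0,0,0,0],[0.4,0,0,0,0,0,0],[0.4,0,0,0,0,0,0]], "squeeze": 40}}

```text
time_s: 6.25
eef_pos: [560.1, 127.5, 49.8]
ee_rot: [0.0, 0.775, 0.631, 0.0]
force: [0.2, 0.5, 0.9]
grip_width: 0.298
grip_force: 0.0
```

Run:
```python
from h import *
p=ctrl.capture("wrist");save(p,"w3");go([560,127.5,50],-11.6)
```

```text
t 6.3 pos [560.1 127.5  49.8] yaw_y -11.69 tilt [ 0. -0. -1.] j6 [ 0.02  0.62  1.54 -0.    0.98  0.22] F [-0.6  0.7 -0.2] T [-0.015 -0.033  0.021] grip 0.3 0.0
shift m [ 0.     -0.0001 -0.0002]
turn az rad -0.0016
```

View pics/w3.png

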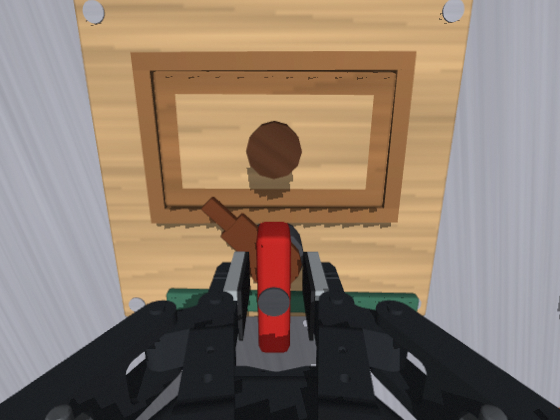

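The pads stand evenly about the bar: bar columns 258–290, pads at about 247 and 303, hub at (273,302). Closing now.

Emit:
{"api": "send_rows", "payload": {"targets": [[0.6,0,0,0,0,0,0],[0.7,0,0,0,0,0,0],[0.8,0,0,0,0,0,0],[1,0,0,0,0,0,0],[1,0,0,0,0,0,0],[1,0,0,0,0,0,0],[1,0,0,0,0,0,0],[1,0,0,0,0,0,0],[1,0,0,0,0,0,0],[1,0,0,0,0,0,0]], "squeeze": 60}}

```text
time_s: 7.55
eef_pos: [559.3, 127.7, 49.9]
ee_rot: [-0.001, 0.775, 0.632, -0.001]
force: [-5.3, 1.3, 5.2]
grip_width: 0.154
grip_force: 59.6
```

```bash
python3 -c "
from h import *
go([560,127.5,50],-11.6)
for i in range(3): ctrl.capture('wrist'); print(np.round(ctrl.sense()['wrist_torque'],3),np.round(ctrl.sense()['force'],1))"
```

```text
t 7.55 pos [559.3 127.7  49.9] yaw_y -11.68 tilt [-0.002  0.    -1.   ] j6 [0.02 0.62 1.55 0.   0.98 0.22] F [-5.3  1.3  5.2] T [0.049 0.849 0.081] grip 0.154 59.6
shift m [-0.      0.0007 -0.0001]
turn az rad -0.0013
[0.038 0.834 0.01 ] [-5.9  0.1  5.9]
[ 0.106  0.845 -0.029] [-6.5  0.9  5.5]
[ 0.118  0.827 -0.038] [-5.2  0.1  5.1]
```

```bash
cat >> h.py <<'E'
def rd(n=4):
    T=[];F=[];Y=[]
    for i in range(n):
        s=ctrl.sense();q=s["ee_rot"];R=Ro.from_quat([q[1],q[2],q[3],q[0]]).as_matrix();Y.append(np.arctan2(R[1,1],R[0,1]));T.append(s["wrist_torque"][2]);F.append(s["force"])
        ctrl.capture("wrist")
    print("t %.2f Tz %.3f +-%.3f  yaw-rel %.4f rad"%(s["time_s"],np.mean(T),np.std(T)/n**.5,np.mean(Y)+np.radians(11.68)),np.round(np.mean(F,0),1),"grip",np.round(s["grip_force"],0),np.round(s["eef_pos"],1))
E
python3 -c "
from h import *
rd()"
```

```text
t 7.85 Tz -0.004 +-0.017  yaw-rel 0.0001 rad [-5.8  0.3  5.3] grip 60.0 [559.3 127.7  49.9]
```

Emit:
{"api": "send_rows", "payload": {"targets": [[1,0,0,0,0,0,-0.008],[1,0,0,0,0,0,-0.008],[1,0,0,0,0,0,-0.008],[1,0,0,0,0,0,-0.006],[1,0,0,0,0,0,-0.005],[1,0,0,0,0,0,0],[1,0,0,0,0,0,0],[1,0,0,0,0,0,0],[1,0,0,0,0,0,0],[1,0,0,0,0,0,0]]}}

```text
time_s: 9.15
eef_pos: [559.3, 127.7, 49.9]
ee_rot: [-0.001, 0.764, 0.645, -0.001]
force: [-6.0, 0.8, 4.3]
grip_width: 0.151
grip_force: 59.5
```

```bash
python3 -c "
from h import *
rd()"
```

```text
t 9.30 Tz -0.086 +-0.011  yaw-rel 0.0349 rad [-5.8  0.7  5.2] grip 59.0 [559.3 127.7  49.9]
```

Emit:
{"api": "send_rows", "payload": {"targets": [[1,0,0,0,0,0,-0.008],[1,0,0,0,0,0,-0.008],[1,0,0,0,0,0,-0.008],[1,0,0,0,0,0,-0.006],[1,0,0,0,0,0,0],[1,0,0,0,0,0,0],[1,0,0,0,0,0,0],[1,0,0,0,0,0,0],[1,0,0,0,0,0,0],[1,0,0,0,0,0,0]]}}

```text
time_s: 10.6
eef_pos: [559.3, 127.7, 49.9]
ee_rot: [-0.001, 0.755, 0.656, -0.001]
force: [-6.3, 0.3, 5.7]
grip_width: 0.151
grip_force: 59.5
```

```bash
python3 -c "
from h import *
rd()"
```

```text
t 10.75 Tz -0.166 +-0.011  yaw-rel 0.0647 rad [-6.2  0.7  5.6] grip 60.0 [559.3 127.7  49.9]
```

Emit:
{"api": "send_rows", "payload": {"targets": [[1,0,0,0,0,0,-0.008],[1,0,0,0,0,0,-0.008],[1,0,0,0,0,0,-0.008],[1,0,0,0,0,0,-0.006],[1,0,0,0,0,0,0],[1,0,0,0,0,0,0],[1,0,0,0,0,0,0],[1,0,0,0,0,0,0],[1,0,0,0,0,0,0],[1,0,0,0,0,0,0]]}}

```text
time_s: 12.05
eef_pos: [559.2, 127.7, 49.9]
ee_rot: [-0.001, 0.745, 0.667, -0.001]
force: [-5.2, 2.0, 5.4]
grip_width: 0.153
grip_force: 59.6
```

```bash
python3 -c "
from h import *
rd()"
```

```text
t 12.20 Tz -0.190 +-0.011  yaw-rel 0.0947 rad [-6.1  0.8  5.9] grip 60.0 [559.2 127.7  49.9]
```

Emit:
{"api": "send_rows", "payload": {"targets": [[1,0,0,0,0,0,-0.008],[1,0,0,0,0,0,-0.008],[1,0,0,0,0,0,-0.008],[1,0,0,0,0,0,-0.008],[1,0,0,0,0,0,-0.008],[1,0,0,0,0,0,0],[1,0,0,0,0,0,0],[1,0,0,0,0,0,0],[1,0,0,0,0,0,0],[1,0,0,0,0,0,0]]}}

```text
time_s: 13.5
eef_pos: [559.2, 127.7, 49.9]
ee_rot: [-0.001, 0.731, 0.682, -0.001]
force: [-6.3, 0.4, 6.7]
grip_width: 0.152
grip_force: 59.6
```

```bash
python3 -c "
from h import *
rd()"
```

```text
t 13.65 Tz -0.218 +-0.026  yaw-rel 0.1346 rad [-6.4  1.2  6.2] grip 60.0 [559.2 127.7  49.9]
```

Emit:
{"api": "send_rows", "payload": {"targets": [[1,0,0,0,0,0,-0.008],[1,0,0,0,0,0,-0.008],[1,0,0,0,0,0,-0.008],[1,0,0,0,0,0,-0.006],[1,0,0,0,0,0,0],[1,0,0,0,0,0,0],[1,0,0,0,0,0,0],[1,0,0,0,0,0,0],[1,0,0,0,0,0,0],[1,0,0,0,0,0,0]]}}

```text
time_s: 14.95
eef_pos: [559.2, 127.7, 49.9]
ee_rot: [-0.001, 0.721, 0.693, -0.001]
force: [-6.5, 0.7, 6.3]
grip_width: 0.152
grip_force: 59.6
```

```bash
python3 -c "
from h import *
rd()"
```

```text
t 15.10 Tz -0.297 +-0.012  yaw-rel 0.1644 rad [-6.7  0.8  6.4] grip 60.0 [559.1 127.7  49.9]
```

Emit:
{"api": "send_rows", "payload": {"targets": [[1,0,0,0,0,0,0.027],[1,0,0,0,0,0,0.027],[1,0,0,0,0,0,0.027],[1,0,0,0,0,0,0.027],[1,0,0,0,0,0,0.027],[1,0,0,0,0,0,0.025],[1,0,0,0,0,0,0.02],[1,0,0,0,0,0,0.02],[1,0,0,0,0,0,0.01],[1,0,0,0,0,0,0]]}}

```text
time_s: 16.4
eef_pos: [559.4, 127.7, 49.9]
ee_rot: [-0.001, 0.789, 0.614, -0.001]
force: [-5.3, 1.0, 5.6]
grip_width: 0.148
grip_force: 59.5
```

```bash
python3 -c "
from h import *
rd()"
```

```text
t 16.55 Tz 0.129 +-0.016  yaw-rel -0.0447 rad [-5.5  0.7  5.1] grip 59.0 [559.4 127.6  49.9]
```

Emit:
{"api": "send_rows", "payload": {"targets": [[1,0,0,0,0,0,0.01],[1,0,0,0,0,0,0.01],[1,0,0,0,0,0,0.01],[1,0,0,0,0,0,0.01],[1,0,0,0,0,0,0.01],[1,0,0,0,0,0,0],[1,0,0,0,0,0,0],[1,0,0,0,0,0,0],[1,0,0,0,0,0,0],[1,0,0,0,0,0,0]]}}

```text
time_s: 17.85
eef_pos: [559.4, 127.6, 49.9]
ee_rot: [-0.0, 0.804, 0.594, -0.001]
force: [-5.3, -0.2, 5.4]
grip_width: 0.15
grip_force: 59.4
```

```bash
python3 -c "
from h import *
rd()"
```

```text
t 18.00 Tz 0.179 +-0.006  yaw-rel -0.0946 rad [-4.8  0.4  5.1] grip 59.0 [559.4 127.6  49.9]
```

Sliding; I'll continue.

Emit:
{"api": "send_rows", "payload": {"targets": [[1,0,0,0,0,0,0.01],[1,0,0,0,0,0,0.01],[1,0,0,0,0,0,0.01],[1,0,0,0,0,0,0.01],[1,0,0,0,0,0,0.005],[1,0,0,0,0,0,0],[1,0,0,0,0,0,0],[1,0,0,0,0,0,0],[1,0,0,0,0,0,0],[1,0,0,0,0,0,0]]}}

```text
time_s: 19.3
eef_pos: [559.5, 127.6, 49.9]
ee_rot: [-0.0, 0.818, 0.576, -0.001]
force: [-5.4, -0.4, 5.1]
grip_width: 0.152
grip_force: 59.4
```

```bash
python3 -c "
from h import *
rd()"
```

```text
t 19.45 Tz 0.170 +-0.013  yaw-rel -0.1397 rad [-5.1 -0.2  5. ] grip 59.0 [559.5 127.6  49.9]
```

Emit:
{"api": "send_rows", "payload": {"targets": [[1,0,0,0,0,0,0.01],[1,0,0,0,0,0,0.01],[1,0,0,0,0,0,0.01],[1,0,0,0,0,0,0.01],[1,0,0,0,0,0,0.005],[1,0,0,0,0,0,0],[1,0,0,0,0,0,0],[1,0,0,0,0,0,0],[1,0,0,0,0,0,0],[1,0,0,0,0,0,0]]}}

```text
time_s: 20.75
eef_pos: [559.5, 127.6, 49.9]
ee_rot: [-0.0, 0.83, 0.557, -0.001]
force: [-4.8, 0.4, 5.5]
grip_width: 0.149
grip_force: 59.4
```

```bash
python3 -c "
from h import *
rd()"
```

```text
t 20.90 Tz 0.164 +-0.011  yaw-rel -0.1847 rad [-4.7  0.4  5. ] grip 59.0 [559.5 127.6  49.9]
```

Emit:
{"api": "send_rows", "payload": {"targets": [[1,0,0,0,0,0,0.01],[1,0,0,0,0,0,0.01],[1,0,0,0,0,0,0.01],[1,0,0,0,0,0,0.01],[1,0,0,0,0,0,0.01],[1,0,0,0,0,0,0],[1,0,0,0,0,0,0],[1,0,0,0,0,0,0],[1,0,0,0,0,0,0],[1,0,0,0,0,0,0]]}}

```text
time_s: 22.2
eef_pos: [559.6, 127.5, 49.9]
ee_rot: [-0.0, 0.844, 0.536, -0.0]
force: [-5.6, -0.2, 5.1]
grip_width: 0.146
grip_force: 59.5
```

```bash
python3 -c "
from h import *
rd()"
```

```text
t 22.35 Tz 0.310 +-0.022  yaw-rel -0.2345 rad [-5.2 -0.4  5.1] grip 59.0 [559.6 127.5  49.9]
```

Emit:
{"api": "send_rows", "payload": {"targets": [[1,0,0,0,0,0,-0.035],[1,0,0,0,0,0,-0.035],[1,0,0,0,0,0,-0.035],[1,0,0,0,0,0,-0.035],[1,0,0,0,0,0,-0.035],[1,0,0,0,0,0,-0.03],[1,0,0,0,0,0,-0.03],[1,0,0,0,0,0,-0.03],[1,0,0,0,0,0,-0.02],[1,0,0,0,0,0,0]]}}

```text
time_s: 23.65
eef_pos: [559.3, 127.7, 49.9]
ee_rot: [-0.001, 0.759, 0.651, -0.001]
force: [-6.7, 0.5, 6.2]
grip_width: 0.153
grip_force: 59.6
```

```bash
python3 -c "
from h import *
rd()"
```

```text
t 23.80 Tz -0.054 +-0.024  yaw-rel 0.0500 rad [-6.4  1.1  6.1] grip 60.0 [559.3 127.7  49.9]
```

Emit:
{"api": "send_rows", "payload": {"targets": [[1,0,0,0,0,0,-0.016],[1,0,0,0,0,0,-0.016],[1,0,0,0,0,0,-0.016],[1,0,0,0,0,0,-0.016],[1,0,0,0,0,0,-0.016],[1,0,0,0,0,0,0],[1,0,0,0,0,0,0],[1,0,0,0,0,0,0],[1,0,0,0,0,0,0],[1,0,0,0,0,0,0]]}}

```text
time_s: 25.1
eef_pos: [559.2, 127.7, 49.9]
ee_rot: [-0.001, 0.733, 0.68, -0.001]
force: [-7.9, 0.2, 6.0]
grip_width: 0.148
grip_force: 59.6
```

```bash
python3 -c "
from h import *
rd()"
```

```text
t 25.25 Tz -0.164 +-0.007  yaw-rel 0.1296 rad [-6.8  0.4  6.3] grip 60.0 [559.2 127.7  49.9]
```

Emit:
{"api": "send_rows", "payload": {"targets": [[1,0,0,0,0,0,-0.01],[1,0,0,0,0,0,-0.01],[1,0,0,0,0,0,-0.01],[1,0,0,0,0,0,-0.01],[1,0,0,0,0,0,-0.01],[1,0,0,0,0,0,-0.01],[1,0,0,0,0,0,0],[1,0,0,0,0,0,0],[1,0,0,0,0,0,0],[1,0,0,0,0,0,0]]}}

```text
time_s: 26.55
eef_pos: [559.1, 127.7, 49.9]
ee_rot: [-0.001, 0.712, 0.702, -0.001]
force: [-7.5, 0.9, 6.7]
grip_width: 0.151
grip_force: 59.7
```

```bash
python3 -c "
from h import *
rd()"
```

```text
t 26.70 Tz -0.182 +-0.006  yaw-rel 0.1895 rad [-7.8  0.8  6.4] grip 60.0 [559.1 127.7  49.9]
```

Emit:
{"api": "send_rows", "payload": {"targets": [[1,0,0,0,0,0,-0.01],[1,0,0,0,0,0,-0.01],[1,0,0,0,0,0,-0.01],[1,0,0,0,0,0,-0.01],[1,0,0,0,0,0,-0.01],[1,0,0,0,0,0,-0.005],[1,0,0,0,0,0,0],[1,0,0,0,0,0,0],[1,0,0,0,0,0,0],[1,0,0,0,0,0,0]]}}

```text
time_s: 28.0
eef_pos: [559.0, 127.7, 49.8]
ee_rot: [-0.001, 0.693, 0.721, -0.001]
force: [-8.4, 0.9, 6.8]
grip_width: 0.152
grip_force: 59.7
```

```bash
python3 -c "
from h import *
rd()"
```

```text
t 28.15 Tz -0.233 +-0.028  yaw-rel 0.2445 rad [-8.   0.7  6.7] grip 60.0 [559.  127.7  49.9]
```

Emit:
{"api": "send_rows", "payload": {"targets": [[1,0,0,0,0,0,-0.01],[1,0,0,0,0,0,-0.01],[1,0,0,0,0,0,-0.01],[1,0,0,0,0,0,-0.01],[1,0,0,0,0,0,0],[1,0,0,0,0,0,0],[1,0,0,0,0,0,0],[1,0,0,0,0,0,0],[1,0,0,0,0,0,0],[1,0,0,0,0,0,0]]}}

```text
time_s: 29.45
eef_pos: [559.0, 127.7, 49.9]
ee_rot: [-0.001, 0.678, 0.735, -0.001]
force: [-7.4, 0.9, 8.0]
grip_width: 0.151
grip_force: 59.8
```

```bash
python3 -c "
from h import *
rd()"
```

```text
t 29.60 Tz -0.244 +-0.012  yaw-rel 0.2845 rad [-7.5  1.4  7.6] grip 60.0 [559.  127.8  49.9]
```

Emit:
{"api": "send_rows", "payload": {"targets": [[1,0,0,0,0,0,-0.01],[1,0,0,0,0,0,-0.01],[1,0,0,0,0,0,-0.01],[1,0,0,0,0,0,-0.01],[1,0,0,0,0,0,0],[1,0,0,0,0,0,0],[1,0,0,0,0,0,0],[1,0,0,0,0,0,0],[1,0,0,0,0,0,0],[1,0,0,0,0,0,0]]}}

```text
time_s: 30.9
eef_pos: [558.9, 127.7, 49.9]
ee_rot: [-0.001, 0.663, 0.748, -0.001]
force: [-8.3, 0.1, 7.8]
grip_width: 0.154
grip_force: 59.8
```

```bash
python3 -c "
from h import *
rd()"
```

```text
t 31.05 Tz -0.316 +-0.010  yaw-rel 0.3243 rad [-8.2  0.9  7.6] grip 60.0 [558.9 127.8  49.9]
```

Emit:
{"api": "send_rows", "payload": {"targets": [[1,0,0,0,0,0,0.05],[1,0,0,0,0,0,0.05],[1,0,0,0,0,0,0.05],[1,0,0,0,0,0,0.05],[1,0,0,0,0,0,0.05],[1,0,0,0,0,0,0.05],[1,0,0,0,0,0,0.05],[1,0,0,0,0,0,0.04],[1,0,0,0,0,0,0.02],[1,0,0,0,0,0,0.01]]}}

```text
time_s: 32.35
eef_pos: [559.5, 127.6, 49.9]
ee_rot: [-0.0, 0.805, 0.594, -0.001]
force: [-5.5, 0.8, 6.3]
grip_width: 0.151
grip_force: 59.5
```

```bash
python3 -c "
from h import *
rd()"
```

```text
t 32.50 Tz 0.015 +-0.012  yaw-rel -0.0954 rad [-5.4  0.2  5.7] grip 59.0 [559.5 127.7  49.9]
```

Run:
```python
from h import *
p=ctrl.capture("wrist");cv2.imwrite("pics/w4.png",p["img"][:,:,::-1])
```

```text
(no output)
```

View pics/w4.png

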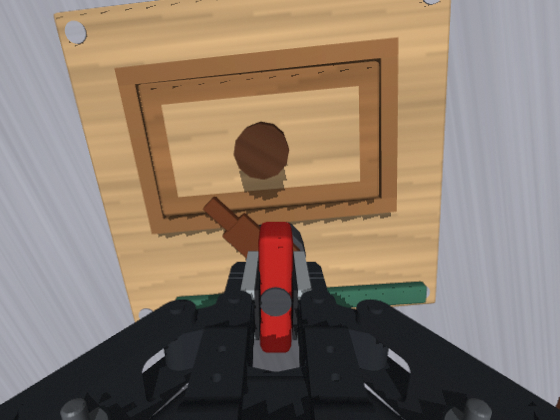

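The bar is still square in the pads (hub at (275,300)), and the arm tip at (212,203) moved with it under almost no torque. It looks free, so I'll go counter-clockwise.

Emit:
{"api": "send_rows", "payload": {"targets": [[1,0,0,0,0,0,-0.04],[1,0,0,0,0,0,-0.04],[1,0,0,0,0,0,-0.04],[1,0,0,0,0,0,-0.04],[1,0,0,0,0,0,-0.04],[1,0,0,0,0,0,-0.04],[1,0,0,0,0,0,-0.04],[1,0,0,0,0,0,-0.04],[1,0,0,0,0,0,-0.02],[1,0,0,0,0,0,-0.01]]}}

```text
time_s: 33.85
eef_pos: [559.0, 127.7, 49.9]
ee_rot: [-0.001, 0.689, 0.725, -0.001]
force: [-7.6, -0.2, 6.9]
grip_width: 0.154
grip_force: 59.7
```

```bash
python3 -c "
from h import *
rd()"
```

```text
t 34.00 Tz -0.104 +-0.013  yaw-rel 0.2551 rad [-7.9  0.5  7.2] grip 60.0 [559.  127.7  49.9]
```

Emit:
{"api": "send_rows", "payload": {"targets": [[1,0,0,0,0,0,-0.014],[1,0,0,0,0,0,-0.014],[1,0,0,0,0,0,-0.014],[1,0,0,0,0,0,-0.014],[1,0,0,0,0,0,-0.014],[1,0,0,0,0,0,0],[1,0,0,0,0,0,0],[1,0,0,0,0,0,0],[1,0,0,0,0,0,0],[1,0,0,0,0,0,0]]}}

```text
time_s: 35.3
eef_pos: [558.9, 127.8, 49.9]
ee_rot: [-0.001, 0.663, 0.748, -0.001]
force: [-8.1, 2.4, 8.1]
grip_width: 0.156
grip_force: 59.8
```

```bash
python3 -c "
from h import *
rd()"
```

```text
t 35.45 Tz -0.322 +-0.012  yaw-rel 0.3243 rad [-8.2  1.3  7.7] grip 60.0 [558.9 127.8  49.9]
```

Emit:
{"api": "send_rows", "payload": {"targets": [[1,0,0,0,0,0,0.06],[1,0,0,0,0,0,0.06],[1,0,0,0,0,0,0.06],[1,0,0,0,0,0,0.06],[1,0,0,0,0,0,0.06],[1,0,0,0,0,0,0.06],[1,0,0,0,0,0,0.06],[1,0,0,0,0,0,0.05],[1,0,0,0,0,0,0.02],[1,0,0,0,0,0,0.01]]}}

```text
time_s: 36.75
eef_pos: [559.5, 127.6, 49.9]
ee_rot: [-0.0, 0.828, 0.561, -0.001]
force: [-5.3, 0.8, 5.9]
grip_width: 0.153
grip_force: 59.4
```

```bash
python3 -c "
from h import *
rd(3)"
```

```text
t 36.85 Tz 0.101 +-0.008  yaw-rel -0.1754 rad [-5.4  0.1  5.5] grip 59.0 [559.5 127.6  49.9]
```

Emit:
{"api": "send_rows", "payload": {"targets": [[1,0,0,0,0,0,0.01],[1,0,0,0,0,0,0.01],[1,0,0,0,0,0,0.01],[1,0,0,0,0,0,0.01],[1,0,0,0,0,0,0.01],[1,0,0,0,0,0,0.01],[1,0,0,0,0,0,0.01],[1,0,0,0,0,0,0.01],[1,0,0,0,0,0,0],[1,0,0,0,0,0,0]]}}

```text
time_s: 38.15
eef_pos: [559.6, 127.5, 49.9]
ee_rot: [-0.0, 0.849, 0.528, -0.0]
force: [-5.3, -0.8, 5.1]
grip_width: 0.151
grip_force: 59.4
```

```bash
python3 -c "
from h import *
rd(3)"
```

```text
t 38.25 Tz 0.208 +-0.014  yaw-rel -0.2548 rad [-5.  -0.4  5. ] grip 59.0 [559.6 127.5  49.9]
```

Emit:
{"api": "send_rows", "payload": {"targets": [[1,0,0,0,0,0,0.01],[1,0,0,0,0,0,0.01],[1,0,0,0,0,0,0.01],[1,0,0,0,0,0,0.01],[1,0,0,0,0,0,0.01],[1,0,0,0,0,0,0],[1,0,0,0,0,0,0],[1,0,0,0,0,0,0],[1,0,0,0,0,0,0],[1,0,0,0,0,0,0]]}}

```text
time_s: 39.55
eef_pos: [559.7, 127.5, 49.9]
ee_rot: [-0.0, 0.862, 0.506, -0.0]
force: [-4.5, 0.2, 4.2]
grip_width: 0.154
grip_force: 59.4
```

```bash
python3 -c "
from h import *
rd(3)"
```

```text
t 39.65 Tz 0.178 +-0.007  yaw-rel -0.3048 rad [-4.5  0.5  5. ] grip 59.0 [559.7 127.5  49.9]
```

Emit:
{"api": "send_rows", "payload": {"targets": [[1,0,0,0,0,0,0.01],[1,0,0,0,0,0,0.01],[1,0,0,0,0,0,0.01],[1,0,0,0,0,0,0.01],[1,0,0,0,0,0,0.01],[1,0,0,0,0,0,0.005],[1,0,0,0,0,0,0],[1,0,0,0,0,0,0],[1,0,0,0,0,0,0],[1,0,0,0,0,0,0]]}}

```text
time_s: 40.95
eef_pos: [559.7, 127.5, 49.9]
ee_rot: [-0.0, 0.876, 0.483, -0.0]
force: [-4.4, 0.0, 4.7]
grip_width: 0.153
grip_force: 59.4
```

```bash
python3 -c "
from h import *
rd(3)"
```

```text
t 41.05 Tz 0.239 +-0.015  yaw-rel -0.3598 rad [-4.8 -0.2  4.8] grip 59.0 [559.7 127.4  49.9]
```

Emit:
{"api": "send_rows", "payload": {"targets": [[1,0,0,0,0,0,0.01],[1,0,0,0,0,0,0.01],[1,0,0,0,0,0,0.01],[1,0,0,0,0,0,-0.08],[1,0,0,0,0,0,-0.09],[1,0,0,0,0,0,-0.09],[1,0,0,0,0,0,-0.09],[1,0,0,0,0,0,-0.09],[1,0,0,0,0,0,-0.09],[1,0,0,0,0,0,-0.06]]}}

```text
time_s: 42.35
eef_pos: [559.1, 127.7, 49.8]
ee_rot: [-0.001, 0.708, 0.706, -0.001]
force: [-8.6, 1.3, 7.4]
grip_width: 0.153
grip_force: 59.8
```

```bash
python3 -c "
from h import *
rd(3)"
```

```text
t 42.45 Tz -0.028 +-0.022  yaw-rel 0.2025 rad [-7.6  0.9  7.4] grip 60.0 [559.1 127.7  49.9]
```

Emit:
{"api": "send_rows", "payload": {"targets": [[1,0,0,0,0,0,-0.02],[1,0,0,0,0,0,-0.02],[1,0,0,0,0,0,-0.02],[1,0,0,0,0,0,-0.01],[1,0,0,0,0,0,-0.01],[1,0,0,0,0,0,-0.01],[1,0,0,0,0,0,-0.01],[1,0,0,0,0,0,0],[1,0,0,0,0,0,0],[1,0,0,0,0,0,0]]}}

```text
time_s: 43.75
eef_pos: [559.0, 127.8, 49.9]
ee_rot: [-0.001, 0.673, 0.74, -0.001]
force: [-9.7, 0.3, 8.1]
grip_width: 0.148
grip_force: 59.9
```

```bash
python3 -c "
from h import *
rd(3)"
```

```text
t 43.85 Tz -0.207 +-0.021  yaw-rel 0.2994 rad [-9.1  0.6  8.3] grip 60.0 [559.  127.7  49.9]
```

Emit:
{"api": "send_rows", "payload": {"targets": [[1,0,0,0,0,0,-0.01],[1,0,0,0,0,0,-0.01],[1,0,0,0,0,0,-0.01],[1,0,0,0,0,0,-0.01],[1,0,0,0,0,0,-0.01],[1,0,0,0,0,0,0],[1,0,0,0,0,0,0],[1,0,0,0,0,0,0],[1,0,0,0,0,0,0],[1,0,0,0,0,0,0]]}}

```text
time_s: 45.15
eef_pos: [558.9, 127.7, 49.9]
ee_rot: [-0.001, 0.654, 0.757, -0.001]
force: [-9.4, 0.3, 8.2]
grip_width: 0.151
grip_force: 59.9
```

```bash
python3 -c "
from h import *
rd(3)"
```

```text
t 45.25 Tz -0.202 +-0.018  yaw-rel 0.3494 rad [-9.1  0.7  8.6] grip 60.0 [558.9 127.7  49.9]
```

Emit:
{"api": "send_rows", "payload": {"targets": [[1,0,0,0,0,0,-0.01],[1,0,0,0,0,0,-0.01],[1,0,0,0,0,0,-0.01],[1,0,0,0,0,0,-0.01],[1,0,0,0,0,0,-0.01],[1,0,0,0,0,0,-0.005],[1,0,0,0,0,0,0],[1,0,0,0,0,0,0],[1,0,0,0,0,0,0],[1,0,0,0,0,0,0]]}}

```text
time_s: 46.55
eef_pos: [558.9, 127.7, 49.9]
ee_rot: [-0.001, 0.633, 0.774, -0.001]
force: [-10.5, -0.5, 8.0]
grip_width: 0.15
grip_force: 59.9
```

```bash
python3 -c "
from h import *
rd(3)"
```

```text
t 46.65 Tz -0.205 +-0.020  yaw-rel 0.4044 rad [-9.9  0.2  8.5] grip 60.0 [558.8 127.7  49.9]
```

Emit:
{"api": "send_rows", "payload": {"targets": [[1,0,0,0,0,0,-0.01],[1,0,0,0,0,0,-0.01],[1,0,0,0,0,0,-0.01],[1,0,0,0,0,0,-0.01],[1,0,0,0,0,0,-0.01],[1,0,0,0,0,0,-0.005],[1,0,0,0,0,0,0],[1,0,0,0,0,0,0],[1,0,0,0,0,0,0],[1,0,0,0,0,0,0]]}}

```text
time_s: 47.95
eef_pos: [558.8, 127.7, 49.8]
ee_rot: [-0.001, 0.611, 0.791, -0.001]
force: [-9.6, 1.2, 9.1]
grip_width: 0.151
grip_force: 60.0
```

```bash
python3 -c "
from h import *
rd(3)"
```

```text
t 48.05 Tz -0.274 +-0.010  yaw-rel 0.4593 rad [-9.6  0.7  9.1] grip 60.0 [558.8 127.7  49.8]
```

Emit:
{"api": "send_rows", "payload": {"targets": [[1,0,0,0,0,0,0.08],[1,0,0,0,0,0,0.1],[1,0,0,0,0,0,0.1],[1,0,0,0,0,0,0.1],[1,0,0,0,0,0,0.1],[1,0,0,0,0,0,0.1],[1,0,0,0,0,0,0.08],[1,0,0,0,0,0,0.06],[1,0,0,0,0,0,0.04],[1,0,0,0,0,0,0.02]]}}

```text
time_s: 49.35
eef_pos: [559.7, 127.5, 49.9]
ee_rot: [-0.0, 0.866, 0.499, -0.0]
force: [-4.3, -1.0, 5.2]
grip_width: 0.152
grip_force: 59.4
```

```bash
python3 -c "
from h import *
rd(3)"
```

```text
t 49.45 Tz 0.064 +-0.013  yaw-rel -0.3211 rad [-4.8 -0.4  5.1] grip 59.0 [559.7 127.5  49.9]
```

Emit:
{"api": "send_rows", "payload": {"targets": [[1,0,0,0,0,0,0.04],[1,0,0,0,0,0,0.03],[1,0,0,0,0,0,0.02],[1,0,0,0,0,0,0],[1,0,0,0,0,0,-0.1],[1,0,0,0,0,0,-0.12],[1,0,0,0,0,0,-0.12],[1,0,0,0,0,0,-0.12],[1,0,0,0,0,0,-0.12],[1,0,0,0,0,0,-0.1]]}}

```text
time_s: 50.75
eef_pos: [559.0, 127.7, 49.9]
ee_rot: [-0.001, 0.682, 0.731, -0.001]
force: [-8.7, 0.7, 8.1]
grip_width: 0.15
grip_force: 59.9
```

```bash
python3 -c "
from h import *
rd(3)"
```

```text
t 50.85 Tz 0.005 +-0.037  yaw-rel 0.2743 rad [-8.1  0.6  8.2] grip 60.0 [559.  127.7  49.9]
```

Emit:
{"api": "send_rows", "payload": {"targets": [[1,0,0,0,0,0,-0.03],[1,0,0,0,0,0,-0.03],[1,0,0,0,0,0,-0.03],[1,0,0,0,0,0,-0.02],[1,0,0,0,0,0,-0.02],[1,0,0,0,0,0,-0.02],[1,0,0,0,0,0,-0.015],[1,0,0,0,0,0,-0.01],[1,0,0,0,0,0,0],[1,0,0,0,0,0,0]]}}

```text
time_s: 52.15
eef_pos: [558.8, 127.7, 49.8]
ee_rot: [-0.001, 0.617, 0.787, -0.001]
force: [-10.6, 0.5, 8.7]
grip_width: 0.151
grip_force: 60.0
```

```bash
python3 -c "
from h import *
rd(3)"
```

```text
t 52.25 Tz -0.226 +-0.013  yaw-rel 0.4445 rad [-10.    0.2   9.2] grip 60.0 [558.8 127.7  49.9]
```

Emit:
{"api": "send_rows", "payload": {"targets": [[1,0,0,0,0,0,-0.01],[1,0,0,0,0,0,-0.01],[1,0,0,0,0,0,-0.01],[1,0,0,0,0,0,-0.01],[1,0,0,0,0,0,-0.005],[1,0,0,0,0,0,0],[1,0,0,0,0,0,0],[1,0,0,0,0,0,0],[1,0,0,0,0,0,0],[1,0,0,0,0,0,0]]}}

```text
time_s: 53.55
eef_pos: [558.7, 127.7, 49.9]
ee_rot: [-0.001, 0.599, 0.801, -0.001]
force: [-10.2, 0.0, 9.5]
grip_width: 0.151
grip_force: 60.0
```

```bash
python3 -c "
from h import *
rd(3)"
```

```text
t 53.65 Tz -0.238 +-0.019  yaw-rel 0.4894 rad [-10.4   0.5   9.4] grip 60.0 [558.7 127.7  49.9]
```

Emit:
{"api": "send_rows", "payload": {"targets": [[1,0,0,0,0,0,-0.01],[1,0,0,0,0,0,-0.01],[1,0,0,0,0,0,-0.01],[1,0,0,0,0,0,-0.01],[1,0,0,0,0,0,-0.01],[1,0,0,0,0,0,0],[1,0,0,0,0,0,0],[1,0,0,0,0,0,0],[1,0,0,0,0,0,0],[1,0,0,0,0,0,0]]}}

```text
time_s: 54.95
eef_pos: [558.7, 127.7, 49.9]
ee_rot: [-0.002, 0.579, 0.815, -0.001]
force: [-9.6, 0.3, 10.0]
grip_width: 0.155
grip_force: 60.1
```

```bash
python3 -c "
from h import *
rd(3)"
```

```text
t 55.05 Tz -0.315 +-0.016  yaw-rel 0.5393 rad [-10.1   0.3   9.9] grip 60.0 [558.7 127.7  49.8]
```

Emit:
{"api": "send_rows", "payload": {"targets": [[1,0,0,0,0,0,0.12],[1,0,0,0,0,0,0.16],[1,0,0,0,0,0,0.16],[1,0,0,0,0,0,0.16],[1,0,0,0,0,0,0.16],[1,0,0,0,0,0,0.1],[1,0,0,0,0,0,0.05],[1,0,0,0,0,0,0.03],[1,0,0,0,0,0,0.03],[1,0,0,0,0,0,0]]}}

```text
time_s: 56.35
eef_pos: [559.8, 127.4, 49.9]
ee_rot: [-0.0, 0.892, 0.451, -0.0]
force: [-4.8, -0.6, 5.4]
grip_width: 0.148
grip_force: 59.4
```

```bash
python3 -c "
from h import *
rd(1)"
```

```text
t 56.35 Tz 0.125 +-0.000  yaw-rel -0.4302 rad [-4.8 -0.6  5.4] grip 59.0 [559.8 127.4  49.9]
```

Emit:
{"api": "send_rows", "payload": {"targets": [[1,0,0,0,0,0,-0.12],[1,0,0,0,0,0,-0.16],[1,0,0,0,0,0,-0.16],[1,0,0,0,0,0,-0.16],[1,0,0,0,0,0,-0.16],[1,0,0,0,0,0,-0.1],[1,0,0,0,0,0,-0.05],[1,0,0,0,0,0,-0.03],[1,0,0,0,0,0,-0.03],[1,0,0,0,0,0,0]]}}

```text
time_s: 57.65
eef_pos: [558.7, 127.7, 49.9]
ee_rot: [-0.002, 0.579, 0.815, -0.001]
force: [-10.4, 0.1, 9.4]
grip_width: 0.151
grip_force: 60.1
```

```bash
python3 -c "
from h import *
rd(3)"
```

```text
t 57.75 Tz -0.256 +-0.015  yaw-rel 0.5395 rad [-10.5   0.2   9.4] grip 60.0 [558.7 127.7  49.8]
```

Emit:
{"api": "send_rows", "payload": {"targets": [[1,0,0,0,0,0,-0.009],[1,0,0,0,0,0,-0.009],[1,0,0,0,0,0,-0.009],[1,0,0,0,0,0,-0.008],[1,0,0,0,0,0,0.09],[0,0,0,0,0,0,0],[0,0,0,0,0,0,0],[0,0,0,-0.06,0,0,0],[0,0.026,0.0145,0,0,0,0],[0,0.026,0.0145,0,0,0,0]]}}

```text
time_s: 59.05
eef_pos: [574.2, 186.1, 110.4]
ee_rot: [0.001, 0.601, 0.799, 0.001]
force: [-0.4, -0.8, -0.9]
grip_width: 0.503
grip_force: 0.0
```

Run:
```python
from h import *
np.set_printoptions(precision=2,suppress=True)
p=ctrl.capture("wrist");save(p,"w5");t=ctrl.capture("top")
for q,z in[("front_pull",50),("tbar_grip",64),("clamp_arm",44)]:
    for x in ctrl.landmark_of(q,p)[:1]: print(q,x["score"],np.round(x["point"],1),atz(p,x["point"],z))
go([571.5,185.7,39],-11.8)
# tray axis & felt from top
hsv=cv2.cvtColor(t["img"],cv2.COLOR_RGB2HSV)
blue=((hsv[...,0]>105)&(hsv[...,0]<130)&(hsv[...,1]>150)&(hsv[...,2]>30)).astype(np.uint8)
blue[:,:290]=0;blue[:,400:]=0;blue[:165]=0;blue[255:]=0
ys,xs=np.nonzero(blue);w=np.array([atz(t,(x,y),26)[:2] for x,y in zip(xs,ys)]);print("tray",cv2.minAreaRect(w.astype(np.float32)))
sat=hsv[...,1];m=np.zeros_like(blue);m[182:245,335:390]=1
felt=(m>0)&(sat<60)&(blue==0)
n,l,st,c=cv2.connectedComponentsWithStats(felt.astype(np.uint8));k=l[214,360];print("felt",st[k],c[k],atz(t,c[k],5))
ys,xs=np.nonzero(l==k);w=np.array([atz(t,(x,y),5)[:2] for x,y in zip(xs,ys)]);print(cv2.minAreaRect(w.astype(np.float32)))
for x in ctrl.landmark_of("bay",t)[:2]: print("bay",x["score"],x["point"],atz(t,x["point"],5))
```

```text
front_pull 0.71 [274.  222.2] [573.02 186.96  50.  ]
tbar_grip 0.93 [226.8 304.7] [557.5  126.82  64.  ]Traceback (most recent call last):
  File "<stdin>", line 5, in <module>
ValueError: it knows: bay, front_done_pull, front_pull, glue, hammer, jig_pocket, pencil, sander, tape, tbar_grip, tin
```

View pics/w5.png

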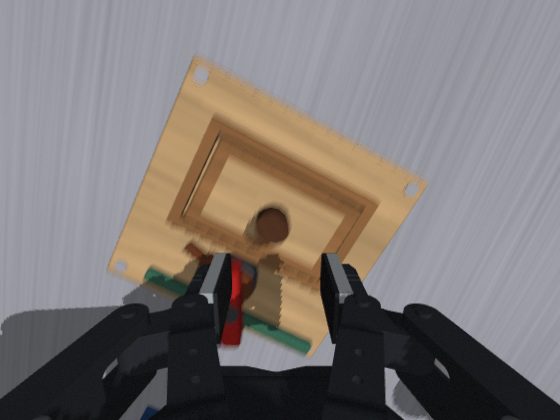

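The pull is at (273,225), central ahead of the fingers. The arm tip at about (190,247) now lies outside the strip. I'll measure the arm angle and the bay.

Run:
```python
from h import *
np.set_printoptions(precision=2,suppress=True)
p=ctrl.capture("wrist");t=ctrl.capture("top")
for q,z in[("front_pull",50)]:
    for x in ctrl.landmark_of(q,p)[:1]: print(q,x["score"],np.round(x["point"],1),atz(p,x["point"],z))
tip=atz(p,(190,247),43);d=tip[:2]-np.array([559.8,127.5]);print("tip",tip,np.linalg.norm(d),"arm ang",np.radians(((np.degrees(np.arctan2(d[1],d[0]))-78.2-45+180)%360)-180))
go([571.5,186,39],-11.8)
hsv=cv2.cvtColor(t["img"],cv2.COLOR_RGB2HSV)
blue=((hsv[...,0]>105)&(hsv[...,0]<130)&(hsv[...,1]>150)&(hsv[...,2]>30)).astype(np.uint8)
blue[:,:290]=0;blue[:,400:]=0;blue[:165]=0;blue[255:]=0
ys,xs=np.nonzero(blue);w=np.array([atz(t,(x,y),26)[:2] for x,y in zip(xs,ys)]);print("tray",cv2.minAreaRect(w.astype(np.float32)))
m=np.zeros_like(blue);m[182:245,335:390]=1
felt=(m>0)&(hsv[...,1]<70)&(blue==0)
n,l,st,c=cv2.connectedComponentsWithStats(felt.astype(np.uint8));k=l[214,360];print("felt",st[k],c[k],atz(t,c[k],5))
ys,xs=np.nonzero(l==k);w=np.array([atz(t,(x,y),5)[:2] for x,y in zip(xs,ys)]);print(cv2.minAreaRect(w.astype(np.float32)))
for x in ctrl.landmark_of("bay",t)[:2]: print("bay",x["score"],x["point"],atz(t,x["point"],5))
```

```text
front_pull 0.62 [274.5 221.7] [572.28 187.11  50.  ]
tip [521.62 150.25  43.  ] 44.44862280264008 arm ang 0.4539729553941877
t 59.4 pos [573.5 184.7 109.6] yaw_y 16.06 tilt [-0. -0. -1.] j6 [ 0.12  0.59  1.4  -0.    1.14 -0.16] F [ 0.  -0.4 -0.7] T [-0.01  0.03  0.07] grip 0.499 0.0
shift m [ 0.   -0.    0.07]
turn az rad 0.4863
tray ((556.0504150390625, -170.65870666503906), (201.911376953125, 143.8043975830078), 77.35101318359375)
felt [ 339  189   38   51 1361] [357.29 213.55] [ 551.41 -217.97    5.  ]
((552.0449829101562, -218.07791137695312), (82.64823150634766, 130.69296264648438), 77.2235107421875)
bay 0.97 [357.6, 213.7] [ 550.98 -218.84    5.  ]
```

Emit:
{"api": "send_rows", "payload": {"targets": [[0,0,0,0.02,0,0,0.162],[0,0,0,0.01,0,0,0.162],[0,0,0,0.01,0,0,0.162],[0,0.0014,-0.0018,0.015,0,0,0],[0,0,0,0.01,0,0,0],[0,0,0,0.005,0,0,0],[1,0,0,0,0,0,0],[1,0,0,0,0,0,0],[1,0,0,0,0,0,0],[1,0,0,0,0,0,0]], "squeeze": 45}}

```text
time_s: 60.7
eef_pos: [572.1, 187.2, 39.9]
ee_rot: [0.0, 0.776, 0.631, 0.0]
force: [0.6, -0.4, 0.2]
grip_width: 0.241
grip_force: 44.2
```

```bash
python3 -c "
from h import *
go([549,-218.5,130],-12.7)"
```

```text
t 60.7 pos [572.1 187.2  39.9] yaw_y -11.74 tilt [ 0.  0. -1.] j6 [0.12 0.68 1.46 0.   1.   0.33] F [ 0.6 -0.4  0.2] T [0.    0.035 0.025] grip 0.241 44.2
shift m [-0.4019  0.06   -0.0901]
turn az rad 0.0168
```

Emit:
{"api": "send_rows", "payload": {"targets": [[1,0,0,-0.03,0,0,0],[1,0,0,-0.05,0,0,0],[1,-0.04,0.006,-0.005,0,0,0],[1,-0.054,0.008,0,0,0,0],[1,-0.056,0.008,0,0,0,0],[1,-0.056,0.008,0,0,0,0],[1,-0.056,0.008,0,0,0,0],[1,-0.056,0.008,0,0,0,0],[1,-0.05,0.008,0,0,0,0],[1,-0.034,0.006,0,0,0,0.0168]]}}

```text
time_s: 61.95
eef_pos: [548.4, -220.8, 124.6]
ee_rot: [0.0, 0.782, 0.624, -0.0]
force: [-0.1, 0.4, -1.8]
grip_width: 0.241
grip_force: 46.0
```

Run:
```python
from h import *
np.set_printoptions(precision=2,suppress=True)
p=ctrl.capture("wrist");save(p,"w6")
go([549,-218.5,28],-12.7)
for x in ctrl.landmark_of("bay",p)[:2]: print("bay",x["score"],x["point"],atz(p,x["point"],5))
```

```text
t 62.0 pos [ 548.2 -224.2  124.7] yaw_y -12.98 tilt [ 0. -0. -1.] j6 [-0.59  0.56  1.43 -0.    1.16 -0.36] F [-2.2 -3.9 -2.4] T [-0.2   0.08  0.  ] grip 0.237 46.0
shift m [ 0.01 -0.    0.1 ]
turn az rad -0.0049
bay 0.72 [275.7, 198.1] [ 548.96 -219.99    5.  ]
```

View pics/w6.png

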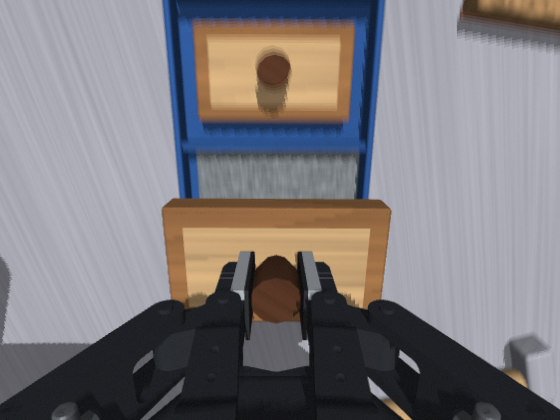

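The slab hangs level. The tray's divider is at row ~147, and the bay walls are at columns ~188 and ~368. I'll compute the centre.

Run:
```python
from h import *
np.set_printoptions(precision=1,suppress=True)
p=ctrl.capture("wrist");im=cv2.cvtColor(p["img"],cv2.COLOR_RGB2HSV)
b=(im[...,0]>105)&(im[...,0]<130)&(im[...,1]>130)
def runs(v): 
    d=np.diff(np.r_[0,v.astype(int),0]);return list(zip(np.nonzero(d==1)[0].tolist(),np.nonzero(d==-1)[0].tolist()))
for r in(165,180): print(r,[x for x in runs(b[r]) if x[1]-x[0]>2])
for c in(240,275,310): print(c,[x for x in runs(b[:198,c]) if x[1]-x[0]>2])
rr=[x for x in runs(b[175]) if x[1]-x[0]>2]
A=atz(p,(rr[0][0],175),26);B=atz(p,(rr[-1][1],175),26);print("outer walls",A,B,np.linalg.norm(A-B))
F1=atz(p,(rr[0][1],175),5);F2=atz(p,(rr[-1][0],175),5);print("floor edges",F1,F2,np.linalg.norm(F1-F2))
cc=[x for x in runs(b[:198,275]) if x[1]-x[0]>2][-1]
D=atz(p,(275,cc[1]),5);D2=atz(p,(275,cc[0]),26);print("div floor edge",D,"div far top",D2)
u=np.array([np.cos(np.radians(-12.65)),np.sin(np.radians(-12.65))]);n=np.array([-u[1],u[0]])
mid=((A+B)/2)[:2];c=u*(mid@u)+n*(D[:2]@n-47.5);print("bay centre",c)
go([*c,29],-12.65)
```

```text
165 [(176, 196), (358, 370)]
180 [(178, 197), (357, 369)]
240 [(0, 15), (116, 144)]
275 [(0, 15), (116, 144)]
310 [(0, 15), (116, 144)]
outer walls [ 482.3 -181.    26. ] [ 622.5 -213.3   26. ] 143.95515511717647
floor edges [ 490.9 -187.5    5. ] [ 617.9 -216.8    5. ] 130.3881755599683
div floor edge [ 558.4 -177.5    5. ] div far top [ 563.5 -155.9   26. ]
bay centre [ 546.5 -223.5]
t 62.1 pos [ 548.5 -219.8  124.4] yaw_y -12.84 tilt [-0.  0. -1.] j6 [-0.6  0.6  1.4  0.   1.2 -0.4] F [-0.2  1.1 -1.5] T [-0. -0.  0.] grip 0.24 46.0
shift m [-0.  -0.   0.1]
turn az rad -0.0033
```

Emit:
{"api": "send_rows", "payload": {"targets": [[1,-0.002,-0.0011,0.025,0,0,0],[1,0,0,0.025,0,0,0],[1,0,0,0.02,0,0,0],[1,0,0,0.012,0,0,0],[1,0,0,0.007,0,0,0],[1,0,0,0.003,0,0,0],[1,0,0,0.0025,0,0,0],[1,0,0,0.0015,0,0,0],[1,0,0,0.001,0,0,0],[1,0,0,0,0,0,0]]}}

```text
time_s: 63.35
eef_pos: [547.4, -220.3, 27.7]
ee_rot: [0.0, 0.781, 0.624, 0.0]
force: [-0.3, -0.3, -1.1]
grip_width: 0.241
grip_force: 46.0
```

```bash
python3 -c "
from h import *
ctrl.capture('wrist');go([547,-221.5,27],-12.7)"
```

```text
t 63.4 pos [ 547.4 -220.3   27.8] yaw_y -12.71 tilt [ 0. -0. -1.] j6 [-0.58  0.68  1.5  -0.    0.96 -0.36] F [ 1.3 -1.  -1.7] T [ 0.02  -0.038  0.05 ] grip 0.241 46.0
shift m [-0.0012 -0.0002  0.0008]
turn az rad -0.0002
```

Emit:
{"api": "send_rows", "payload": {"targets": [[1,0,0,0.0006,0,0,0],[1,0,0,0.0006,0,0,0],[1,0,0,0,0,0,0],[0.4,0,0,0,0,0,0],[0.2,0,0,0,0,0,0],[0,0,0,0,0,0,0],[0,0,0,0,0,0,0],[0,0,0,-0.02,0,0,0],[0,0,0,-0.05,0,0,0],[0,0,0,-0.06,0,0,0]]}}

```text
time_s: 64.65
eef_pos: [546.9, -220.0, 157.3]
ee_rot: [-0.001, 0.781, 0.624, -0.0]
force: [1.3, 0.5, 0.1]
grip_width: 0.499
grip_force: 0.0
```

Run:
```python
from h import *
p=ctrl.capture("wrist");t=ctrl.capture("top");print(ctrl.sense()["time_s"])
a=p["img"][:,:,::-1][60:,:];b=cv2.resize(t["img"][165:265,170:400],None,fx=2.4,fy=2.4)[:,:,::-1]
b=cv2.copyMakeBorder(b,0,0,0,max(0,560-b.shape[1]),cv2.BORDER_CONSTANT)[:,:560]
cv2.imwrite("pics/fin.png",np.vstack([a,b]))
for x in ctrl.landmark_of("front_pull",t)[:3]: print(x["score"],x["point"],atz(t,x["point"],37))
```

```text
64.75
```

View pics/fin.png

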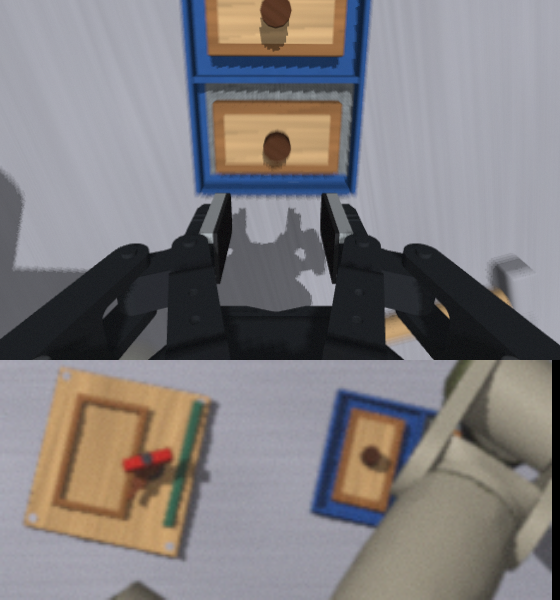

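The slab lies flat, pull up, inside the bay and squarely aligned. The pocket is empty, the clamp arm is swung clear and the pencil is in place. Handing in.

```bash
python3 -c "
from h import *
print(ctrl.finish_job())"
```

```text
the job is handed in; nothing more can be done
None
```

The job is handed in at about 65 s of the 72 s allowed: the clamp arm was worked counter-clockwise to about 0.45 rad (clear beyond 0.40), though the rust still gripped at the end of the last push; the drawer front lies flat, pull up, in the empty bay, aligned and about centred.

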